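# Find the switch that still snaps and fit it to the lift's stop box

## Robot

A 6-joint arm with a two-finger parallel gripper is mounted at the origin on a cart in front of the work surface, level with it; the furniture and walls round the work are solid. World frame = base frame: x ahead of the robot, y to its left, z up, the work surface at z = 0. Lengths are in m, angles in rad, forces in N, time in s.
With the tool pointing down it reaches from about 0.225 to 0.875 m from the base axis. Payload 3.4 kg.
Tool frame: the origin (TCP) lies at the very end of the fingers, on their centre line; the grasp point (between the pads) lies 19 mm behind it; z points along the fingers, y is the line along which they close (so a half turn about z gives the same grasp; the last joint's range is limited). The gripper opens to 85 mm and grips with 20 to 120 N. Pads are 22 mm wide; open, the fingers measure 114 mm over their backs; the gripper's body (76 mm by 85 mm) begins 54 mm behind the grasp point. The pads swing forward as they close: fully open they stand 13 mm farther back than shut.
Start: joints at [-1.466, 0.276, 1.505, -0, 1.361, -0.121], TCP at [0.129, -0.56, 0.206] pointing down, gripper open.
Joint ranges: [-2.89, 2.89], [-0.75, 2.08], [0.22, 2.7], [-1.18, 4.32], [0.11, 2.71], [-2.7, 2.7]. Speed limits (rad/s): [2.57, 2.57, 3.14, 3.14, 3.14, 3.14].

## Interface

Orientations are given as a unit quaternion [w, x, y, z].
In Python, from rig import readout, vision, manip gives the robot as it stands.
- The arm moves only by the shell command python3 -m handwheel 'ROWS' [FORCE]. ROWS is JSON, a list of rows, each a list of 3 entries, a list of its own where there are three numbers: the shift along the tool's x, y, z in mm, then the turn, a rotation vector about the tool's x, y, z in units of 6 degrees (1.0 is 6 degrees), then the closure, from -1 (fully open) to 1 (shut), so that 0 is half open. A call has 1 to 20 rows; each row shifts and turns the commanded pose from where the row before left it, along the tool's axes as they then stand; what a row does not reach is not made up. A row lasts 1/8 s, in which the tool goes at most 62.5 mm and 10.7 degrees, less where a joint would pass 70% of its speed; a pose out of reach is approached as far as the arm can. A call is refused whole if a number of a shift passes 62.5 or a number of a turn 1, either way. A call with a gripper value outside its range is refused whole. The fingers move at their own pace and stop on an object; FORCE is the grip in N (left out, the last holds). Time passes only in rows, so rows that do not move let the fingers close. It gives the time, the measured TCP pose, the force, the opening and the grip force at its end, in the units of the state.
- readout.get_state(): the state, without advancing time (a new reading comes with each control period).
- vision.get_image(name): name is "scene" or "top" or "wrist"; returns the picture (384x512x3 uint8, blue, green, red); there is no depth.
- vision.camera_params(name): a dict with "intrinsics" (3x3 intrinsics, pixels), "rvec" (rotation vector, rad) and "tvec" (3), from world to camera coordinates, as OpenCV has them; the wrist camera has in their place "hand_eye" (4x4, takes a point from camera to tool coordinates, whose origin is the TCP and whose axes are the flange's). Camera axes: x right, y down, z forward; pixel columns grow to the right and rows downward; lengths in m; the calibration is good to about 2 mm. The wrist camera is an equidistant fisheye: a pixel r from the principal point sees the ray r / f radians off the axis. A picture is of the moment at which its call begins: read the wrist's pose just before it. camera_params takes no time and is no camera call.
- manip.sign_off(): hands the job in; it is judged then, once.
The state is a dict: "clock": time; "qpos": joint angles; "qd": joint speeds; "effort": joint torques, N m; "position": TCP position; "ee_rot": TCP orientation; "contact_force": force on the tool from outside, world axes, zero at the start; "moment": the same for the moment, N m; "width": finger opening in m; "gripper_force": force on a finger pad.
Only numpy, scipy, OpenCV 4.12 (cv2) and the standard library are available. Lean on these libraries where they do the work, as an engineer would, in place of code of your own. Each camera call takes 0.05 s, during which the arm holds its last target. There are 200 camera calls.

## Task

One of the three used switches in the alloy carrier still has its snap: ease their buttons down, never harder than 15 N, until you feel one break over; the worn ones only yield softly all the way. Take the one that snaps and push it fully home, button up, in the pocket of the open grey stop box. Leave the soft ones standing in the carrier.

Things in the scene. Friction and masses are not known exactly. Their poses are not given: they have to be found in the camera images.
- carrier: Fixed alloy block off a scrapped bike lift, 72 (x) x 156 (y) x 15 mm high, a bolted foot at each end (192 mm over all). Origin at the centre of its underside. Three pockets in a row along y, 56 mm apart, 52.5 (x) x 20.5 (y) mm, 12 mm deep, floor 3 mm above the bench; a loose switch stands in each with 1.25 mm play a side. All three look alike; which one snaps differs from start to start.
- place_left (a point): Middle axis of the pocket at +56 mm along carrier y, 25 mm above the bench; part of the carrier, it stays when the switch goes. The switch in it: black case, at the foot 50 (carrier x) x 18 (y) mm, brass screws on its end ledges 22 mm up; neck 34 x 18 mm up to 34 mm above the foot (12 mm above this point). The lowest 4 mm taper in by 2 mm on each side. About 80 g.
- place_middle (a point): The same point of the middle pocket. On each switch's neck is a steel button: round cap 14 mm across, 4 mm thick, top 24 mm above this point (46 mm above the switch's foot, 49 mm above the bench). It travels 6 mm straight down to a hard stop and springs back when let go.
- place_right (a point): The same point of the pocket at -56 mm along carrier y. Force on a button: in the sound switch it rises to about 6.5 N in the first 1.5 mm, falls to less than half of that by 4.5 mm, then climbs to about 8 N. In a soft one it only rises evenly, never falls, and ends near 3 N or near 7.5 N, so the peak alone does not tell. At the stop it then climbs at once.
- stop_box: Fixed grey cast base of the lift's stop box, cover off, 84 (x) x 60 (y) x 15 mm high, with a bolted ear each side (102 mm over all in y) and a cable gland at its +x end. Origin at the centre of its underside. In its middle an open pocket like those of the carrier: 52.5 (x) x 20.5 (y) mm, 12 mm deep. The switch goes in either way round, long side along x.
- seat (a point): Middle of that pocket's floor, 3 mm above the bench: the foot of a switch that is fully home rests on it. A steel spring leaf, hinged at the rim of the pocket's -y wall, leans 4 mm into it; the switch must be pushed down past it with roughly 2 to 6 N, is held by it against the +y wall (up to 1.5 mm off the middle), and does not drop home by its own weight.

How it is judged:
By the outcome, as a careful person would: the job done as asked, in the order asked, and still so for the second after the job is handed in, with the robot touching nothing.
It also fails if it takes over 72 s, if anything falls off the work surface, if the arm or the gripper's body presses on something with over 40 N, if the wrist force passes 120 N, or if a joint passes its speed limit or range.

## Working session

There is one attempt and no reset: what is moved stays moved. The work goes in short steps, Python scripts to look and compute and a shell command to move; the robot and the scene stay as the last step left them, time stands still between calls to the robot, and variables do not carry over. Pictures are saved under pics/ and viewed, at most 10 in all, crops included, and the job is handed in when it is done.

```bash
ls; mkdir -p pics
python3 - <<'E'
from rig import readout, vision
import cv2,numpy as np
s=readout.get_state();print(s)
for n in("scene","top","wrist"):
    print(n,vision.camera_params(n))
a=vision.get_image("top");b=vision.get_image("scene")
cv2.imwrite("pics/top0.png",a);cv2.imwrite("pics/scene0.png",b)
E
```

```text
pics
{'clock': 0.0, 'qpos': array([-1.46599859e+00,  2.76578819e-01,  1.50613717e+00, -1.15378311e-05,
        1.36070268e+00, -1.20981765e-01]), 'qd': array([-0.00295892,  0.00035236,  0.00123174, -0.00089791,  0.0006696 ,
       -0.00171584]), 'effort': array([-6.64570052e-05, -4.16769147e+01, -2.45804232e+01,  1.25561223e-04,
        1.12075798e-02,  1.01689008e-05]), 'position': array([ 0.1286625 , -0.55982469,  0.20464738]), 'ee_rot': array([-9.13021123e-04,  9.93634166e-01,  1.12651278e-01,  1.74719164e-06]), 'contact_force': array([ 0.80262886, -0.55159166, -0.15990833]), 'moment': array([ 0.04360792, -0.0024825 ,  0.01430722]), 'gripper_force': 0.0, 'width': 0.08525647486410869}
scene {'intrinsics': array([[487.48817743,   0.        , 259.61259872],
       [  0.        , 487.48817743, 199.25859432],
       [  0.        ,   0.        ,   1.        ]]), 'rvec': array([ 0.85012972, -2.27299533,  1.38601512]), 'tvec': array([0.47128223, 0.15381107, 0.72251098])}
top {'intrinsics': array([[428.24042094,   0.        , 249.37298852],
       [  0.        , 428.24042094, 193.81355526],
       [  0.        ,   0.        ,   1.        ]]), 'rvec': array([ 2.16693675, -2.14459799,  0.2014836 ]), 'tvec': array([0.09540571, 0.52350532, 0.82277467])}
wrist {'intrinsics': array([[297.31863964,   0.        , 254.53404279],
       [  0.        , 297.31863964, 194.24413918],
       [  0.        ,   0.        ,   1.        ]]), 'hand_eye': array([[-2.06327259e-04, -9.58310153e-01, -2.85729957e-01,
         7.35136959e-02],
       [ 9.99999941e-01, -2.76108740e-04,  2.03935778e-04,
         4.06055586e-04],
       [-2.74326265e-04, -2.85729899e-01,  9.58310153e-01,
        -1.67845375e-01],
       [ 0.00000000e+00,  0.00000000e+00,  0.00000000e+00,
         1.00000000e+00]])}
```

View pics/top0.png

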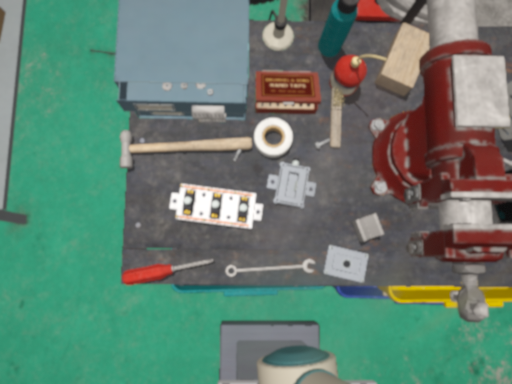

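View pics/scene0.png

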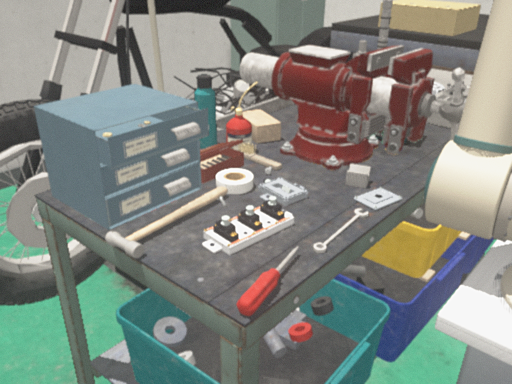

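The top view shows the carrier at about (216,206), with its row running left–right. The stop box is at about (291,185), with ears at (271,182) and (311,188) and the gland at about (295,166). The scene view agrees with this.

```bash
cat > h.py <<'E'
import numpy as np,cv2
from scipy.spatial.transform import Rotation as R
from rig import readout,vision
def pose(s=None):
    s=s or readout.get_state(); q=s["ee_rot"]
    return np.array(s["position"]),R.from_quat([q[1],q[2],q[3],q[0]])
def cast(name,uv,z,pr=None):
    P=vision.camera_params(name);K=P["intrinsics"]
    uv=np.atleast_2d(np.array(uv,float))
    d=np.c_[(uv-K[:2,2])/np.diag(K)[:2],np.ones(len(uv))]
    if name=="wrist":
        r=np.linalg.norm(d[:,:2],axis=1)+1e-12
        d=np.c_[d[:,:2]/r[:,None]*np.sin(r)[:,None],np.cos(r)]
        p,Rt=pr; H=P["hand_eye"]
        o=p+Rt.apply(H[:3,3]); d=Rt.apply(d@H[:3,:3].T)
    else:
        M=cv2.Rodrigues(P["rvec"])[0]; o=-M.T@P["tvec"]; d=d@M
    return o+d*((z-o[2])/d[:,2])[:,None]
E
python3 - <<'E'
import cv2
from h import *
a=cv2.imread("pics/top0.png")
c=cv2.resize(a[155:240,165:325],None,fx=5,fy=5,interpolation=cv2.INTER_CUBIC);cv2.imwrite("pics/c0.png",c)
print(cast("top",[[175,203],[260,212],[216,206]],.015),cast("top",[[271,182],[311,188],[291,185],[295,166]],.015))
E
```

```text
[[0.50517285 0.25242844 0.015     ]
 [0.48863543 0.07790828 0.015     ]
 [0.49998334 0.16844806 0.015     ]] [[ 0.55165765  0.05524125  0.015     ]
 [ 0.54011409 -0.02824822  0.015     ]
 [ 0.5458886   0.01351624  0.015     ]
 [ 0.58645974  0.00480745  0.015     ]]
```

View pics/c0.png

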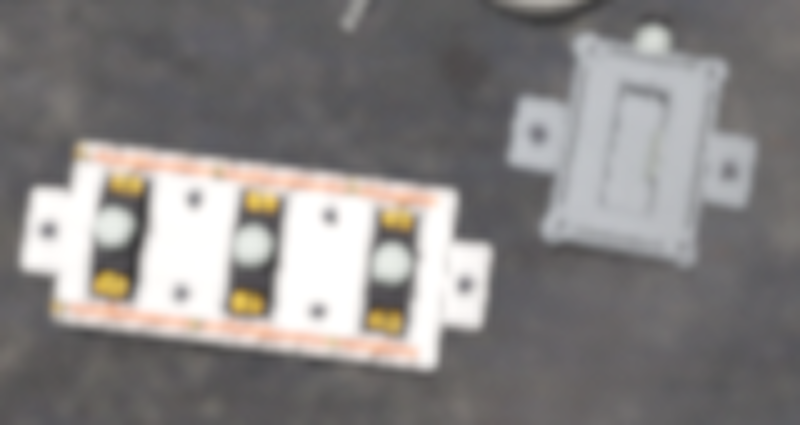

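Run:
```python
from h import *
np.set_printoptions(precision=4,suppress=True)
f=lambda l:np.array([165.,155])+np.array(l)/5
br=cast("top",f([(128,185),(112,285),(262,202),(247,301),(398,220),(385,320)]),.025)[:,:2]
caps=cast("top",f([(115,226),(252,243),(391,262)]),.049)[:,:2]
ear=cast("top",f([(539,134),(730,170)]),.006)[:,:2]
box=cast("top",f([(582,42),(720,68),(690,258),(553,235)]),.015)[:,:2]
c=br.reshape(3,2,2).mean(1);print("centres",c,"caps",caps)
d=c[0]-c[2];print("span",np.linalg.norm(d),"carrier yaw",np.degrees(np.arctan2(d[1],d[0]))-90)
d=ear[0]-ear[1];print("ear",ear.mean(0),np.linalg.norm(d),np.degrees(np.arctan2(d[1],d[0]))-90)
print("box",box.mean(0),np.linalg.norm(box-np.roll(box,1,0),axis=1))
d=box[0]+box[1]-box[2]-box[3];print(np.degrees(np.arctan2(d[1],d[0])))
print("ball",cast("top",[[475,300],[425,250]],.15), "spool",cast("top",[[385,150]],.1))
```

```text
centres [[0.5063 0.2228]
 [0.5002 0.1682]
 [0.4933 0.1125]] caps [[0.5066 0.2223]
 [0.5005 0.1681]
 [0.4936 0.1131]]
span 0.11108784597565088 carrier yaw -6.720840581060955
ear [0.5467 0.0104] 0.08178057656696266 -10.053371293493967
box [0.5459 0.0109] [0.0827 0.0589 0.0816 0.0575]
-9.06473086867354
ball [[ 0.3261 -0.2838  0.15  ]
 [ 0.4103 -0.2017  0.15  ]] spool [[ 0.6014 -0.1568  0.1   ]]
```

```bash
python3 -m handwheel '[[[3,-49,-16],[0,0,0],-1],[[3,-49,-16],[0,0,0],-1],[[3,-49,-16],[0,0,0],-1],[[3,-49,-16],[0,0,0],-1],[[3,-49,-16],[0,0,0],-1],[[3,-49,-16],[0,0,0],-1],[[34,-21,0],[0,0,0],0],[[34,-21,0],[0,0,0],1],[[34,-21,0],[0,0,0],1],[[34,-21,0],[0,0,0],1],[[34,-21,0],[0,0,0],1],[[34,-21,0],[0,0,0],1],[[0,0,0],[0,0,0],1]]'
```

```text
clock: 1.72
position: [0.252, -0.0992, 0.3012]
ee_rot: [-0.001, 0.993, 0.117, -0.0]
contact_force: [-1.1, -0.3, -0.3]
width: -0.0001
gripper_force: 0.0
```

```bash
python3 -m handwheel '[[[40.5,-25.5,20],[0,0,0],1],[[40.5,-25.5,20],[0,0,0],1],[[40.5,-25.5,20],[0,0,0],1],[[40.5,-25.5,20],[0,0,0],1],[[40.5,-25.5,20],[0,0,0],1],[[40.5,-25.5,20],[0,0,0],1],[[40.5,-25.5,20],[0,0,0],1],[[0,0,0],[0,0,0.84],1],[[0,0,0],[0,0,0.84],1],[[0,0,0],[0,0,0.84],1],[[0,0,0],[0,0,0.84],1],[[0,0,0],[0,0,0],1]]'
python3 - <<'E'
from h import *
p,r=pose();print(p,r.as_matrix()[:,0],r.as_matrix()[:,2]);np.savez("w1.npz",p=p,q=r.as_quat())
cv2.imwrite("pics/w1.png",vision.get_image("wrist"))
E
```

```text
clock: 3.22
position: [0.4875, 0.1342, 0.1612]
ee_rot: [0.0, 0.998, -0.063, -0.0]
contact_force: [-0.3, -0.5, -0.4]
width: -0.0002
gripper_force: 0.0
[0.48749092 0.1342263  0.16121463] [ 9.91953213e-01 -1.26603661e-01 -5.80068829e-04] [-6.93472026e-04 -8.51660399e-04 -9.99999397e-01]
```

View pics/w1.png

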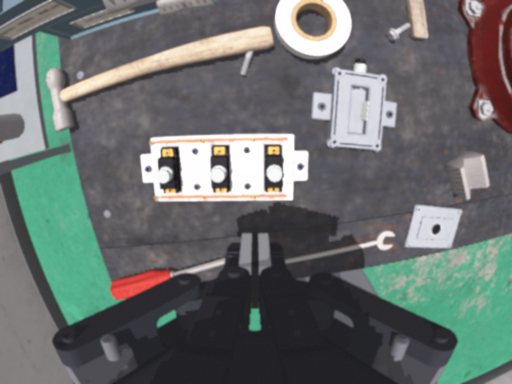

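The wrist view shows the carrier with caps at about (166,175), (219,173) and (274,172), and the shut fingers at (255,245). The box is at (358,110), with its pocket near (360,105). Next I'll measure the caps, brass screws, pocket and box.

```bash
cat > m.py <<'E'
from h import *
import sys
np.set_printoptions(precision=4,suppress=True)
def brass(im,pr,x0,x1,y0,y1):
    hsv=cv2.cvtColor(im,cv2.COLOR_BGR2HSV);m=cv2.inRange(hsv,(15,110,70),(35,255,255))
    k=np.zeros_like(m);k[y0:y1,x0:x1]=255
    n,_,st,ce=cv2.connectedComponentsWithStats(m&k)
    for s,c in zip(st[1:],ce[1:]):
        if s[4]>=12: print(c,s[4],cast("wrist",c,.025,pr)[0,:2])
E
python3 - <<'E'
from m import *
im=cv2.imread("pics/w1.png");d=np.load("w1.npz");pr=(d["p"],R.from_quat(d["q"]))
brass(im,pr,140,310,130,205)
c=cast("wrist",[(166,175),(219,173),(274,172)],.049,pr)[:,:2];print("caps",c)
e=cast("wrist",[(321,106),(390,114)],.006,pr);print("ears",e,e.mean(0))
cv2.imwrite("pics/w1b.png",cv2.resize(im[50:160,300:410],None,fx=5,fy=5,interpolation=cv2.INTER_CUBIC))
E
```

```text
[219.0598 150.3504] 117 [0.5221 0.1665]
[273.3962 150.    ] 106 [0.5152 0.1108]
[167.2376 152.1584] 101 [0.5284 0.222 ]
[272.8605 188.7674] 43 [0.474 0.116]
[170.25   189.8333] 36 [0.4872 0.2267]
[220.617  189.4681] 47 [0.4804 0.1713]
caps [[0.5086 0.22  ]
 [0.5033 0.1666]
 [0.4974 0.1138]]
ears [[ 0.5551  0.0524  0.006 ]
 [ 0.5407 -0.0301  0.006 ]] [0.5479 0.0112 0.006 ]
```

View pics/w1b.png

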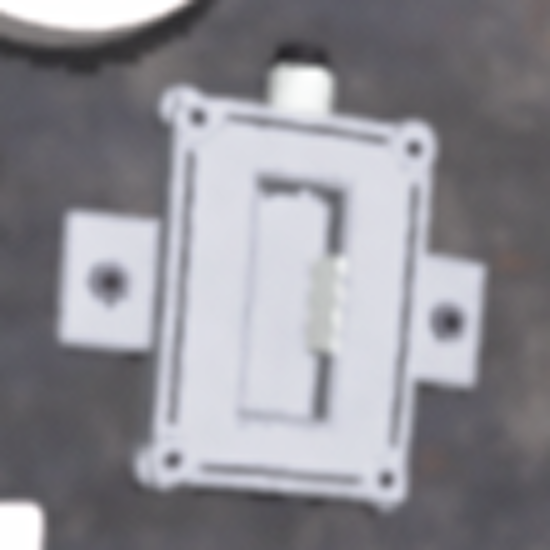

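```bash
python3 -m handwheel '[[[8.6,-35.8,0],[0,0,0],1],[[0,0,40],[0,0,0],1],[[0,0,40],[0,0,0],1],[[0,0,24],[0,0,0],1],[[0,0,4],[0,0,0],1],[[0,0,0],[0,0,0],1],[[0,0,0],[0,0,0],1]]'; python3 -c "
from h import *
for i in range(4):
  print(readout.get_state()['contact_force'],pose()[0]);vision.get_image('wrist')"
```

```text
clock: 4.15
position: [0.5016, 0.1705, 0.0547]
ee_rot: [-0.0, 0.998, -0.063, 0.001]
contact_force: [0.5, -0.1, 0.1]
width: -0.0001
gripper_force: 0.0
[ 0.45479768 -0.09236806  0.0995894 ] [0.50161714 0.17048489 0.05473625]
[ 0.10253705  0.16639817 -0.17202925] [0.50149139 0.17053071 0.0547137 ]
[-0.52716366 -0.56665254 -0.25618456] [0.50132006 0.17057354 0.05458802]
[-0.9732773   0.23708862 -0.26657266] [0.50110017 0.17054289 0.05443432]
```

```bash
f(){ grep -E "position|contact" | tr '\n' ' '; echo; }
python3 -m handwheel '[[[0,0,3.5],[0,0,0],1],[[0,0,0],[0,0,0],1]]'|f
python3 -m handwheel '[[[0,0,0.7],[0,0,0],1],[[0,0,0],[0,0,0],1]]'|f
python3 -m handwheel '[[[0,0,0.7],[0,0,0],1],[[0,0,0],[0,0,0],1]]'|f
python3 -m handwheel '[[[0,0,0.7],[0,0,0],1],[[0,0,0],[0,0,0],1]]'|f
python3 -m handwheel '[[[0,0,0.7],[0,0,0],1],[[0,0,0],[0,0,0],1]]'|f
python3 -m handwheel '[[[0,0,0.7],[0,0,0],1],[[0,0,0],[0,0,0],1]]'|f
```

```text
position: [0.5001, 0.1704, 0.0497] contact_force: [0.3, -0.4, -0.1] 
position: [0.5004, 0.1705, 0.0492] contact_force: [-0.1, -0.3, 0.6] 
position: [0.5004, 0.1704, 0.0485] contact_force: [-0.3, -0.5, -0.9] 
position: [0.5004, 0.1705, 0.0478] contact_force: [-0.0, 0.5, -0.2] 
position: [0.5004, 0.1704, 0.0471] contact_force: [-0.7, 0.3, -0.1] 
position: [0.5004, 0.1704, 0.0464] contact_force: [-0.2, 0.0, -0.2]
```

```bash
f(){ grep -E "position|contact" | tr '\n' ' '; echo; }
python3 -m handwheel '[[[0,0,0.7],[0,0,0],1],[[0,0,0],[0,0,0],1]]'|f
python3 -m handwheel '[[[0,0,0.7],[0,0,0],1],[[0,0,0],[0,0,0],1]]'|f
python3 -m handwheel '[[[0,0,0.7],[0,0,0],1],[[0,0,0],[0,0,0],1]]'|f
python3 -m handwheel '[[[0,0,0.7],[0,0,0],1],[[0,0,0],[0,0,0],1]]'|f
```

```text
position: [0.5004, 0.1704, 0.0457] contact_force: [-0.8, 0.4, 0.5] 
position: [0.5004, 0.1704, 0.045] contact_force: [-0.2, 0.6, -0.4] 
position: [0.5004, 0.1704, 0.0443] contact_force: [0.2, 0.1, -0.0] 
position: [0.5004, 0.1705, 0.0436] contact_force: [-0.7, -0.5, 0.1]
```

Run:
```python
from h import *
im=vision.get_image("wrist");cv2.imwrite("pics/w2.png",cv2.resize(im[150:330,140:380],None,fx=3,fy=3))
```

```text
(no output)
```

View pics/w2.png

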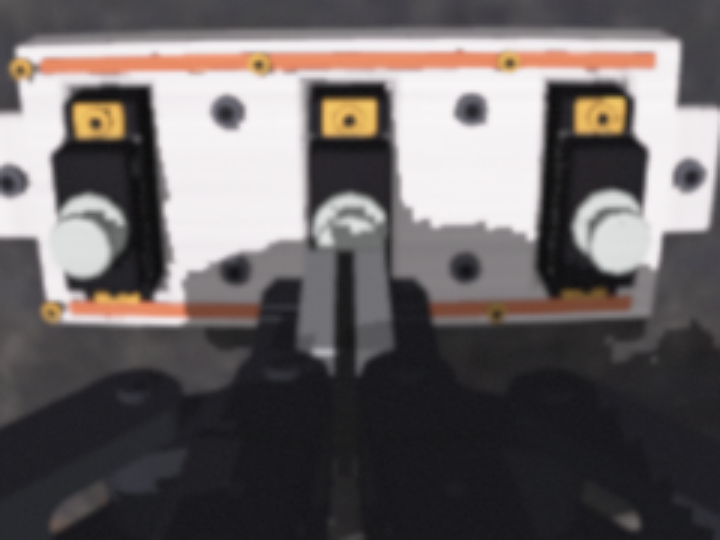

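The wrist crop shows the fingertips over the near part of the middle cap, around (345,235), but I felt no force. I'll check from the scene camera.

Run:
```python
from h import *
im=vision.get_image("scene");cv2.imwrite("pics/s2.png",cv2.resize(im[160:260,190:310],None,fx=6,fy=6,interpolation=cv2.INTER_CUBIC))
P=vision.camera_params("wrist");H=np.linalg.inv(P["hand_eye"]);K=P["intrinsics"]
def pj(v):
    a=H[:3,:3]@v+H[:3,3];r=np.hypot(a[0],a[1]);t=np.arctan2(r,a[2]);return K[:2,2]+K[0,0]*t*a[:2]/r
for v in ([0,0,0],[.011,0,0],[-.011,0,0],[.011,.01,0]): print(v,(pj(np.array(v,float))-[140,150])*3)
p,r=pose();print(p)
from numpy import *
for c in ([.5006,.1686,.049],[.5006,.1686,.043],[.494,.113,.049]): print((pj(r.inv().apply(array(c)-p))-[140,150])*3)
```

```text
[0, 0, 0] [342.72301965 243.00263919]
[0.011, 0, 0] [342.69290036 192.82176181]
[-0.011, 0, 0] [342.75358629 290.82547696]
[0.011, 0.01, 0] [392.47118294 192.75554547]
[0.50040935 0.17045564 0.04364766]
[351.8151489  251.82382917]
[351.56785605 239.85681698]
[623.59904609 245.90496931]
```

View pics/s2.png

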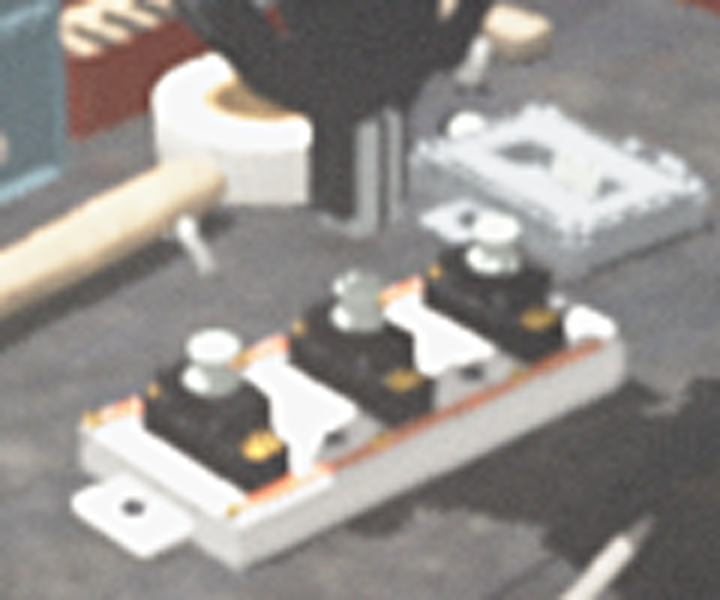

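Run:
```python
from h import *
P=vision.camera_params("scene")
pts=np.array([[.5004,.1705,.0436],[.5006,.1686,.049],[.494,.113,.049],[.507,.2236,.049],[.55,.06,.006]])
print((cv2.projectPoints(pts,P["rvec"],P["tvec"],P["intrinsics"],None)[0][:,0]-[190,160])*6)
M=cv2.Rodrigues(P["rvec"])[0];print(-M.T@P["tvec"])
s=readout.get_state();print(s["contact_force"],s["qpos"],s["effort"])
# caps by triangulation scene+top
f=lambda l:np.array([165.,155])+np.array(l)/5
T=vision.camera_params("top")
pm=lambda P:P["intrinsics"]@np.c_[cv2.Rodrigues(P["rvec"])[0],P["tvec"]]
a=f([(115,226),(252,243),(391,262)]).T;b=(np.array([190,160])+np.array([(212,347),(358,287),(500,228)])/6).T
X=cv2.triangulatePoints(pm(T),pm(P),a,b);print((X[:3]/X[3]).T)
```

```text
[[352.70873241 295.3994822 ]
 [356.55225238 276.99155136]
 [491.75735185 220.36612751]
 [212.31514977 337.68478905]
 [458.88731863 229.00283134]]
[-0.00480895  0.743726    0.46328761]
[ 0.63002009 -0.5478539   0.44266406] [ 1.96718878e-01  3.51344369e-01  1.84027261e+00 -1.20309838e-04
  9.50058226e-01  1.89364451e+00] [ 7.99024128e-04 -4.04743338e+01 -1.89325672e+01 -1.36769427e-04
  1.81530948e-03  1.39160099e-05]
[[0.50741605 0.22292006 0.04541424]
 [0.50070069 0.16814003 0.04542667]
 [0.49265444 0.11226925 0.04669819]]
```

The scene crop shows the fingertips at about (365,232), but the reported TCP projects to (353,295). So the shut tips really end about 20 mm above the reported TCP and haven't touched the cap yet. I'll keep going down, reading the force at each step.

```bash
python3 - <<'E'
from h import *
P=vision.camera_params("wrist");H=np.linalg.inv(P["hand_eye"]);K=P["intrinsics"]
def pj(v):
    a=H[:3,:3]@np.array(v,float)+H[:3,3];r=np.hypot(a[0],a[1]);t=np.arctan2(r,a[2]);return (K[:2,2]+K[0,0]*t*a[:2]/r-[140,150])*3
for d in (0,.01,.015,.02,.025): print(d,pj([.011,.01,-d]),pj([.011,-.01,-d]))
E
f(){ grep -E "position|contact" | tr '\n' ' '; echo; }
python3 -m handwheel '[[[0,0,3],[0,0,0],1],[[0,0,0],[0,0,0],1]]'|f
python3 -m handwheel '[[[0,0,2],[0,0,0],1],[[0,0,0],[0,0,0],1]]'|f
python3 -m handwheel '[[[0,0,2],[0,0,0],1],[[0,0,0],[0,0,0],1]]'|f
```

```text
0 [392.47118294 192.75554547] [292.9217253  192.76331594]
0.01 [395.16797737 211.09142207] [290.10360905 211.09716201]
0.015 [396.62524475 221.03235877] [288.5807742  221.03680459]
0.02 [398.16258041 231.54466844] [286.9742624  231.54759207]
0.025 [399.78627639 242.67581447] [285.27749799 242.67694889]
position: [0.5002, 0.1704, 0.0404] contact_force: [-0.7, 0.6, 0.4] 
position: [0.5003, 0.1704, 0.0385] contact_force: [-0.5, 0.2, 0.6] 
position: [0.5003, 0.1704, 0.0365] contact_force: [0.9, -0.3, 0.6]
```

```bash
f(){ grep -E "position|contact" | tr '\n' ' '; echo; }
python3 -m handwheel '[[[0,0,2],[0,0,0],1],[[0,0,0],[0,0,0],1]]'|f
python3 -m handwheel '[[[0,0,2],[0,0,0],1],[[0,0,0],[0,0,0],1]]'|f
python3 -m handwheel '[[[0,0,1],[0,0,0],1],[[0,0,0],[0,0,0],1]]'|f
python3 -m handwheel '[[[0,0,1],[0,0,0],1],[[0,0,0],[0,0,0],1]]'|f
python3 -m handwheel '[[[0,0,1],[0,0,0],1],[[0,0,0],[0,0,0],1]]'|f
python3 -m handwheel '[[[0,0,1],[0,0,0],1],[[0,0,0],[0,0,0],1]]'|f
python3 -m handwheel '[[[0,0,1],[0,0,0],1],[[0,0,0],[0,0,0],1]]'|f
```

```text
position: [0.5003, 0.1704, 0.0345] contact_force: [0.4, -0.4, -0.4] 
position: [0.5003, 0.1704, 0.0325] contact_force: [0.8, -0.3, 0.0] 
position: [0.5004, 0.1704, 0.0316] contact_force: [0.1, -0.6, -0.4] 
position: [0.5004, 0.1705, 0.0306] contact_force: [0.1, 0.1, 0.4] 
position: [0.5004, 0.1704, 0.0296] contact_force: [-0.7, -0.3, -0.0] 
position: [0.5004, 0.1704, 0.0286] contact_force: [0.3, 0.3, -0.1] 
position: [0.5004, 0.1705, 0.0276] contact_force: [0.3, -0.4, -0.2]
```

```bash
f(){ grep -E "clock|position|contact" | tr '\n' ' '; echo; }
python3 -m handwheel '[[[0,0,0.7],[0,0,0],1],[[0,0,0],[0,0,0],1]]'|f
python3 -m handwheel '[[[0,0,0.7],[0,0,0],1],[[0,0,0],[0,0,0],1]]'|f
python3 -m handwheel '[[[0,0,0.7],[0,0,0],1],[[0,0,0],[0,0,0],1]]'|f
python3 -m handwheel '[[[0,0,0.7],[0,0,0],1],[[0,0,0],[0,0,0],1]]'|f
python3 -m handwheel '[[[0,0,0.7],[0,0,0],1],[[0,0,0],[0,0,0],1]]'|f
python3 -m handwheel '[[[0,0,0.7],[0,0,0],1],[[0,0,0],[0,0,0],1]]'|f
```

```text
clock: 9.7 position: [0.5004, 0.1704, 0.0269] contact_force: [0.6, -0.2, -0.2] 
clock: 9.95 position: [0.5004, 0.1704, 0.0262] contact_force: [0.1, 0.5, -0.3] 
clock: 10.2 position: [0.5004, 0.1704, 0.0255] contact_force: [-0.4, -0.8, 1.4] 
clock: 10.45 position: [0.5004, 0.1704, 0.0248] contact_force: [0.6, 0.7, -0.5] 
clock: 10.7 position: [0.5004, 0.1704, 0.0241] contact_force: [-0.0, 0.1, 0.4] 
clock: 10.95 position: [0.5004, 0.1705, 0.0234] contact_force: [0.2, -0.0, 0.5]
```

Run:
```python
from h import *
p,r=pose();print(p)
a=vision.get_image("scene");b=vision.get_image("wrist");c=vision.get_image("top")
P=vision.camera_params("scene")
print((cv2.projectPoints(p[None],P["rvec"],P["tvec"],P["intrinsics"],None)[0][:,0]-[200,160])*5)
a=cv2.resize(a[160:240,200:280],(400,400),interpolation=cv2.INTER_CUBIC);b=cv2.resize(b[180:280,205:305],(400,400),interpolation=cv2.INTER_CUBIC)
cv2.imwrite("pics/m3.png",np.hstack([a,b]))
```

```text
[0.50038514 0.17047162 0.02342219]
[[243.67567215 295.10671179]]
```

View pics/m3.png

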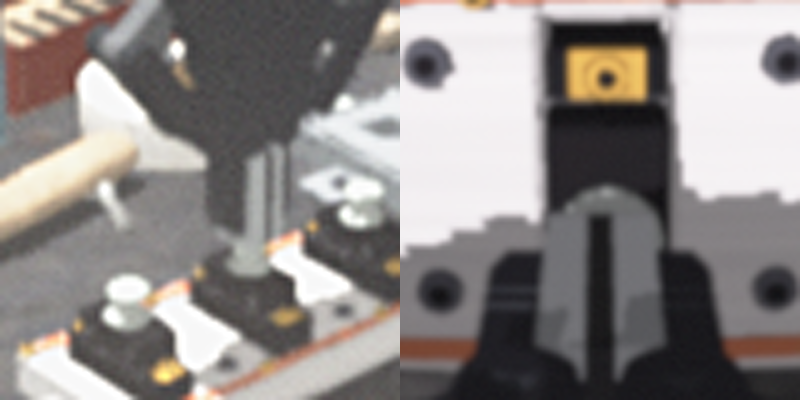

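The left panel (scene) shows the shut fingertips at about (250,237), right at the height of the middle cap's top. The right panel (wrist) shows the fingers centred over the collar. Contact should come in the next steps.

```bash
f(){ grep -E "clock|position|contact" | tr '\n' ' '; echo; }
python3 -m handwheel '[[[0,0,0.7],[0,0,0],1],[[0,0,0],[0,0,0],1]]'|f
python3 -m handwheel '[[[0,0,0.7],[0,0,0],1],[[0,0,0],[0,0,0],1]]'|f
python3 -m handwheel '[[[0,0,0.7],[0,0,0],1],[[0,0,0],[0,0,0],1]]'|f
python3 -m handwheel '[[[0,0,0.7],[0,0,0],1],[[0,0,0],[0,0,0],1]]'|f
python3 -m handwheel '[[[0,0,0.7],[0,0,0],1],[[0,0,0],[0,0,0],1]]'|f
python3 -m handwheel '[[[0,0,0.7],[0,0,0],1],[[0,0,0],[0,0,0],1]]'|f
```

```text
clock: 11.35 position: [0.5005, 0.1705, 0.0228] contact_force: [-0.7, -0.5, 0.9] 
clock: 11.6 position: [0.5005, 0.1705, 0.0221] contact_force: [0.8, -0.2, 1.0] 
clock: 11.85 position: [0.5005, 0.1705, 0.0214] contact_force: [-0.5, -0.2, 1.4] 
clock: 12.1 position: [0.5005, 0.1705, 0.0207] contact_force: [0.3, -0.3, 2.3] 
clock: 12.35 position: [0.5005, 0.1705, 0.02] contact_force: [0.1, 0.3, 1.7] 
clock: 12.6 position: [0.5005, 0.1705, 0.0193] contact_force: [-1.1, -0.5, 2.5]
```

```bash
f(){ grep -E "clock|position|contact" | tr '\n' ' '; echo; }
python3 -m handwheel '[[[0,0,0.6],[0,0,0],1],[[0,0,0],[0,0,0],1]]'|f
python3 -m handwheel '[[[0,0,0.4],[0,0,0],1],[[0,0,0],[0,0,0],1]]'|f
```

```text
clock: 12.85 position: [0.5005, 0.1705, 0.0187] contact_force: [-0.1, 0.7, 2.9] 
clock: 13.1 position: [0.5005, 0.1705, 0.0183] contact_force: [0.8, -0.3, 3.4]
```

The middle switch is soft: the force rises evenly to about 3 N. Contact was at TCP z ≈ 0.0243. Next is the right one.

```bash
f(){ grep -E "clock|position|contact" | tr '\n' ' '; echo; }
python3 -m handwheel '[[[0,0,-11],[0,0,0],1],[[0.4,28.9,0],[0,0,0],1],[[0.4,28.9,0],[0,0,0],1],[[0,0,4],[0,0,0],1],[[0,0,0],[0,0,0],1]]'|f
python3 -m handwheel '[[[0,0,0.8],[0,0,0],1],[[0,0,0],[0,0,0],1]]'|f
python3 -m handwheel '[[[0,0,0.8],[0,0,0],1],[[0,0,0],[0,0,0],1]]'|f
python3 -m handwheel '[[[0,0,0.8],[0,0,0],1],[[0,0,0],[0,0,0],1]]'|f
python3 -m handwheel '[[[0,0,0.8],[0,0,0],1],[[0,0,0],[0,0,0],1]]'|f
python3 -m handwheel '[[[0,0,0.8],[0,0,0],1],[[0,0,0],[0,0,0],1]]'|f
python3 -m handwheel '[[[0,0,0.8],[0,0,0],1],[[0,0,0],[0,0,0],1]]'|f
python3 -m handwheel '[[[0,0,0.8],[0,0,0],1],[[0,0,0],[0,0,0],1]]'|f
```

```text
clock: 13.72 position: [0.4938, 0.1133, 0.0252] contact_force: [0.6, 0.4, -0.0] 
clock: 13.98 position: [0.494, 0.1137, 0.0244] contact_force: [-0.0, 0.6, 0.0] 
clock: 14.22 position: [0.4939, 0.1132, 0.0236] contact_force: [0.1, 0.2, 0.1] 
clock: 14.48 position: [0.494, 0.1131, 0.0229] contact_force: [-0.4, -0.0, 1.4] 
clock: 14.72 position: [0.4941, 0.1131, 0.0222] contact_force: [0.2, -0.0, 1.5] 
clock: 14.98 position: [0.4941, 0.113, 0.0214] contact_force: [-0.1, 0.7, 2.8] 
clock: 15.22 position: [0.4941, 0.1131, 0.0206] contact_force: [-0.2, 1.1, 3.3] 
clock: 15.48 position: [0.4941, 0.1131, 0.0198] contact_force: [-0.7, 0.8, 4.4]
```

The right one is soft too, rising evenly at about 1.15 N/mm. Now the left.

```bash
f(){ grep -E "clock|position|contact" | tr '\n' ' '; echo; }
python3 -m handwheel '[[[0,0,-11],[0,0,0],1],[[-0.4,-37,0],[0,0,0],1],[[-0.4,-37,0],[0,0,0],1],[[-0.4,-37.2,0],[0,0,0],1],[[0,0,6],[0,0,0],1],[[0,0,0],[0,0,0],1]]'|f
python3 -m handwheel '[[[0,0,0.8],[0,0,0],1],[[0,0,0],[0,0,0],1]]'|f
python3 -m handwheel '[[[0,0,0.8],[0,0,0],1],[[0,0,0],[0,0,0],1]]'|f
python3 -m handwheel '[[[0,0,0.8],[0,0,0],1],[[0,0,0],[0,0,0],1]]'|f
python3 -m handwheel '[[[0,0,0.8],[0,0,0],1],[[0,0,0],[0,0,0],1]]'|f
python3 -m handwheel '[[[0,0,0.8],[0,0,0],1],[[0,0,0],[0,0,0],1]]'|f
python3 -m handwheel '[[[0,0,0.8],[0,0,0],1],[[0,0,0],[0,0,0],1]]'|f
```

```text
clock: 16.23 position: [0.5057, 0.2228, 0.024] contact_force: [-0.8, -0.3, 0.5] 
clock: 16.48 position: [0.5067, 0.2226, 0.0239] contact_force: [-0.7, -0.5, 0.2] 
clock: 16.73 position: [0.5069, 0.2231, 0.0233] contact_force: [0.7, -0.8, 1.3] 
clock: 16.98 position: [0.5069, 0.2234, 0.0227] contact_force: [-0.7, -0.9, 4.3] 
clock: 17.23 position: [0.5069, 0.2235, 0.0219] contact_force: [-0.7, -1.1, 6.4] 
clock: 17.48 position: [0.5068, 0.2235, 0.021] contact_force: [-0.4, -0.9, 5.2] 
clock: 17.73 position: [0.5068, 0.2235, 0.02] contact_force: [-0.2, -1.2, 3.1]
```

The left switch snaps: 6.4 N falling to 3.1 N. I'll lift, open the fingers partway and measure its centre from close up.

```bash
python3 -m handwheel '[[[0,0,-20],[0,0,0],1],[[-15,0,-40],[0,0,0],0.2],[[-15,0,-30],[0,0,0],0.2],[[0,0,0],[0,0,0],0.2],[[0,0,0],[0,0,0],0.2]]'
python3 - <<'E'
from m import *
pr=pose();im=vision.get_image("wrist");cv2.imwrite("pics/w4.png",im)
print(pr[0],pr[1].as_matrix()[:,0],readout.get_state()["width"]);brass(im,pr,0,512,60,280)
P=vision.camera_params("wrist");H=np.linalg.inv(P["hand_eye"]);K=P["intrinsics"]
a=H[:3,:3]@pr[1].inv().apply(np.array([.507,.2235,.049])-pr[0])+H[:3,3];r=np.hypot(*a[:2]);print("cap px",K[:2,2]+K[0,0]*np.arctan2(r,a[2])*a[:2]/r)
E
```

```text
clock: 18.35
position: [0.4767, 0.2272, 0.1089]
ee_rot: [0.0, 0.998, -0.063, -0.0]
contact_force: [0.8, 0.3, 0.5]
width: 0.0341
gripper_force: 0.0
[0.4767 0.2272 0.1089] [ 0.9921 -0.1256 -0.0008] 0.03382635995182673
[228.6667 121.0667] 15 [0.5417 0.2407]
[293.6471 120.9412] 17 [0.5351 0.1863]
[355.     122.8462] 13 [0.5286 0.1321]
[252.2434 133.7105] 152 [0.5283 0.2224]
[317.7586 133.6966] 145 [0.5221 0.1666]
[377.1951 136.3089] 123 [0.5151 0.1115]
[252.9091 181.7013] 77 [0.4867 0.2271]
[316.0366 181.5854] 82 [0.48   0.1716]
[373.7424 181.2879] 66 [0.4737 0.1165]
[292.3333 190.0667] 15 [0.4748 0.1935]
[350.9167 189.75  ] 12 [0.4684 0.1394]
[230.6667 190.9333] 15 [0.4809 0.2477]
cap px [254.0648 163.6787]
```

```bash
f(){ grep -E "clock|position|contact|width|grip" | tr '\n' ' '; echo; }
python3 -m handwheel '[[[30.8,-1.3,0],[0,0,-0.08],0.2],[[0,0,35],[0,0,0],0.2],[[0,0,35],[0,0,0],0.2],[[0,0,15],[0,0,0],0.2],[[0,0,0],[0,0,0],0.2]]'|f
python3 -m handwheel '[[[0,0,8],[0,0,0],0.2],[[0,0,8],[0,0,0],0.2],[[0,0,0],[0,0,0],0.2]]'|f
python3 -m handwheel '[[[0,0,7],[0,0,0],0.2],[[0,0,5],[0,0,0],0.2],[[0,0,0],[0,0,0],0.2]]'|f
python3 -m handwheel '[[[0,0,2.5],[0,0,0],0.2],[[0,0,0],[0,0,0],0.2]]'|f
```

```text
clock: 19.02 position: [0.5068, 0.2243, 0.0232] contact_force: [0.6, 0.8, -0.4] width: 0.0345 gripper_force: 0.0 
clock: 19.4 position: [0.5074, 0.2246, 0.0087] contact_force: [0.1, -0.1, 0.1] width: 0.0341 gripper_force: 0.0 
clock: 19.77 position: [0.5073, 0.2245, -0.0036] contact_force: [-0.4, 0.6, -0.2] width: 0.034 gripper_force: 0.0 
clock: 20.02 position: [0.5077, 0.2246, -0.0057] contact_force: [-0.2, -0.5, -0.0] width: 0.0339 gripper_force: 0.0
```

```bash
python3 -m handwheel '[[[0,0,0],[0,0,0],0.5],[[0,0,0],[0,0,0],0.6],[[0,0,0],[0,0,0],1],[[0,0,0],[0,0,0],1],[[0,0,0],[0,0,0],1]]' 60
python3 - <<'E'
from h import *
a=vision.get_image("scene");b=vision.get_image("wrist")
a=cv2.resize(a[150:250,180:280],(400,400),interpolation=cv2.INTER_CUBIC);b=cv2.resize(b[160:280,195:315],(400,400),interpolation=cv2.INTER_CUBIC)
cv2.imwrite("pics/m5.png",np.hstack([a,b]))
E
```

```text
clock: 20.65
position: [0.5079, 0.2248, -0.0053]
ee_rot: [-0.0, 0.998, -0.059, 0.0]
contact_force: [0.3, 0.1, 4.3]
width: 0.0163
gripper_force: 59.4
```

View pics/m5.png

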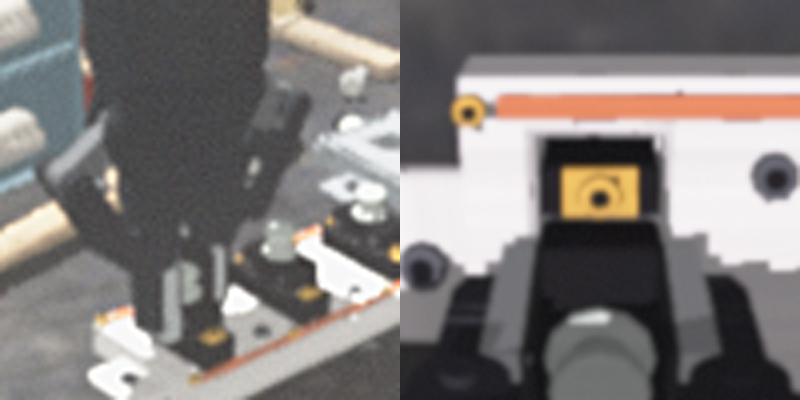

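The left panel (scene) shows the fingers straddling the left switch. The right panel (wrist) shows both pads against its case, with the brass at (600,192) and the cap centred at (600,345). Width is 16 mm at 59 N, so I'll lift.

```bash
f(){ grep -E "clock|position|contact|width|grip" | tr '\n' ' '; echo; }
python3 -m handwheel '[[[0,0,-3],[0,0,0],1],[[0,0,-4],[0,0,0],1],[[0,0,0],[0,0,0],1]]'|f
python3 -m handwheel '[[[0,0,-20],[0,0,0],1],[[0,0,-33],[0,0,0],1],[[0,0,0],[0,0,0],1]]'|f
python3 - <<'E'
from m import *
pr=pose();im=vision.get_image("wrist");cv2.imwrite("pics/w6.png",im)
print(pr[0]);brass(im,pr,0,512,40,280)
d=np.load("w1.npz");q=(d["p"],R.from_quat(d["q"]))
f=lambda l:np.array([300,50.])+np.array(l)/5
b=cast("wrist",f([(197,118),(414,148),(385,480),(172,460)]),.015,q)[:,:2]
print("screws",b,b.mean(0),np.linalg.norm(b-np.roll(b,1,0),axis=1))
for u in (b[0]-b[3],b[1]-b[2]): print(np.degrees(np.arctan2(u[1],u[0])))
k=cast("wrist",f([(258,178),(350,185),(325,422),(240,415)]),.015,q)[:,:2];print("pocket",k,k.mean(0),np.linalg.norm(k-np.roll(k,1,0),axis=1))
for u in (k[0]-k[3],k[1]-k[2]): print(np.degrees(np.arctan2(u[1],u[0])))
e=cast("wrist",f([(109,282),(447,322)]),.006,q)[:,:2];u=e[0]-e[1];print(e.mean(0),np.degrees(np.arctan2(u[1],u[0]))-90)
E
```

```text
clock: 21.12 position: [0.5078, 0.2247, 0.0014] contact_force: [0.2, 1.0, -1.5] width: 0.0166 gripper_force: 59.0 
clock: 21.5 position: [0.5098, 0.2253, 0.0564] contact_force: [-0.6, 0.3, -0.4] width: 0.0166 gripper_force: 59.0 
[0.5098 0.2253 0.0564]
[226.9062 171.0625] 32 [0.5427 0.2404]
[305.6786 171.    ] 28 [0.5365 0.1864]
[377.3182 172.0455] 22 [0.5303 0.133 ]
[334.033  188.1038] 212 [0.5219 0.1667]
[402.7593 188.5864] 162 [0.5153 0.1113]
[254.4508 216.7876] 386 [0.5073 0.2255]
[393.6452 240.4355] 62 [0.4727 0.1173]
[328.925 244.075] 40 [0.4783 0.172 ]
[367.8125 247.3125] 16 [0.4704 0.1401]
[301.8667 249.0667] 15 [0.477  0.1931]
screws [[ 0.5887  0.0301]
 [ 0.5803 -0.0204]
 [ 0.5061 -0.007 ]
 [ 0.5151  0.0432]] [0.5476 0.0115] [0.0748 0.0512 0.0754 0.051 ]
-10.085467212872254
-10.18610314367128
pocket [[ 0.5749  0.0178]
 [ 0.5725 -0.0037]
 [ 0.5204  0.0069]
 [ 0.5235  0.0269]] [0.5478 0.012 ] [0.0522 0.0216 0.0532 0.0202]
-10.026329573327262
-11.546485861508186
[0.5474 0.0111] -10.046336080753392
```

```bash
f(){ grep -E "clock|position|contact|width|grip|rot" | tr '\n' ' '; echo; }
python3 -m handwheel '[[[0,0,-45],[0,0,0],1],[[5.3,34.4,0],[0,0,0],1],[[5.3,34.4,0],[0,0,0],1],[[5.3,34.4,0],[0,0,0],1],[[5.3,34.4,0],[0,0,0],1],[[5.3,34.4,0],[0,0,0],1],[[5.3,34.4,0],[0,0,0],1],[[0,0,0],[0,0,0.55],1],[[0,0,0],[0,0,0],1],[[0,0,0],[0,0,0],1]]'|f
python3 - <<'E'
from m import *
pr=pose();im=vision.get_image("wrist");cv2.imwrite("pics/w7.png",im)
print(pr[0],pr[1].as_matrix()[:,0])
P=vision.camera_params("wrist");H=np.linalg.inv(P["hand_eye"]);K=P["intrinsics"]
def pj(w):
    a=H[:3,:3]@pr[1].inv().apply(np.array(w)-pr[0])+H[:3,3];r=np.hypot(*a[:2]);return K[:2,2]+K[0,0]*np.arctan2(r,a[2])*a[:2]/r
g=cv2.GaussianBlur(cv2.cvtColor(im,cv2.COLOR_BGR2GRAY),(3,3),0)
def hole(w):
    u,v=np.round(pj(w)).astype(int);h=9
    t=g[v-h:v+h+1,u-h:u+h+1].astype(float);base=np.median(t)
    yy,xx=np.mgrid[v-h:v+h+1,u-h:u+h+1];m=np.clip(base*.75-t,0,None)*(np.hypot(xx-u,yy-v)<7)
    return np.array([(xx*m).sum(),(yy*m).sum()])/m.sum(),(u,v),base,t.min()
for n,w in [("ear+",(.5546,.0524,.006)),("ear-",(.5405,-.0301,.006)),("s0",(.5887,.0301,.015)),("s1",(.5803,-.0204,.015)),("s3",(.5151,.0432,.015)),("s2",(.5061,-.007,.015))]:
    c,u,b,mn=hole(w);print(n,u,c,b,mn,cast("wrist",c,w[2],pr)[0,:2])
hsv=cv2.cvtColor(im,cv2.COLOR_BGR2HSV);m=cv2.inRange(hsv,(15,110,70),(35,255,255))
n,_,st,ce=cv2.connectedComponentsWithStats(m)
for s,c in zip(st[1:],ce[1:]):
    if s[4]>100:
        X=cast("wrist",c,pr[0][2]+.0303,pr)[0];print("brass",c,s[4],pr[1].inv().apply(X-pr[0])*1000)
E
```

```text
clock: 22.8 position: [0.5144, 0.0163, 0.0985] ee_rot: [-0.0, 0.996, -0.087, -0.001] contact_force: [-0.3, 0.1, -0.5] width: 0.0167 gripper_force: 59.0 
[0.5144 0.0163 0.0985] [ 0.9849 -0.1732 -0.0018]
ear+ (np.int64(207), np.int64(154)) [206.8984 153.7313] 195.0 66.0 [0.5547 0.0522]
ear- (np.int64(301), np.int64(153)) [299.2065 153.6785] 184.0 62.0 [ 0.5405 -0.0288]
s0 (np.int64(223), np.int64(112)) [222.1137 110.9615] 191.0 86.0 [0.5893 0.0306]
s1 (np.int64(284), np.int64(111)) [285.4204 111.8583] 179.0 82.0 [ 0.5794 -0.0215]
s3 (np.int64(224), np.int64(197)) [224.6959 199.5825] 160.0 70.0 [0.5127 0.0435]
s2 (np.int64(282), np.int64(197)) [280.5707 199.1237] 95.0 41.0 [ 0.5045 -0.0056]
brass [151.0769 212.2692] 130 [ 22.9907 -52.9636 -30.347 ]
brass [254.4625 216.8295] 387 [ 20.9777   0.1199 -30.3373]
brass [ 99.1333 214.4762] 105 [ 21.1426 -84.5639 -30.3474]
```

```bash
f(){ grep -E "clock|position|contact" | tr '\n' ' '; echo; }
python3 -m handwheel '[[[33.3,-2.1,0],[0,0,0],1],[[0,0,35],[0,0,0],1],[[0,0,35],[0,0,0],1],[[0,0,14],[0,0,0],1],[[0,0,0],[0,0,0],1],[[0,0,0],[0,0,0],1]]'|f
python3 -m handwheel '[[[0,0,3],[0,0,0],1],[[0,0,0],[0,0,0],1]]'|f
python3 -m handwheel '[[[0,0,2],[0,0,0],1],[[0,0,0],[0,0,0],1]]'|f
python3 -m handwheel '[[[0,0,1.5],[0,0,0],1],[[0,0,0],[0,0,0],1]]'|f
```

```text
clock: 23.6 position: [0.5494, 0.0122, 0.0165] contact_force: [0.5, -0.0, -1.4] 
clock: 23.85 position: [0.5485, 0.0122, 0.0129] contact_force: [-1.0, -0.1, -1.2] 
clock: 24.1 position: [0.5481, 0.0122, 0.0103] contact_force: [-0.2, 0.0, -1.1] 
clock: 24.35 position: [0.5481, 0.0122, 0.0087] contact_force: [-0.1, -0.5, -1.4]
```

```bash
f(){ grep -E "clock|position|contact" | tr '\n' ' '; echo; }
python3 -m handwheel '[[[-0.4,-0.3,1.5],[0,0,0],1],[[0,0,0],[0,0,0],1]]'|f
python3 -m handwheel '[[[0,0,1.5],[0,0,0],1],[[0,0,0],[0,0,0],1]]'|f
python3 -m handwheel '[[[0,0,1.5],[0,0,0],1],[[0,0,0],[0,0,0],1]]'|f
python3 -m handwheel '[[[0,0,1.5],[0,0,0],1],[[0,0,0],[0,0,0],1]]'|f
```

```text
clock: 24.6 position: [0.5477, 0.0127, 0.0072] contact_force: [-0.5, 0.8, -0.4] 
clock: 24.85 position: [0.5477, 0.0126, 0.0057] contact_force: [1.0, 0.1, -0.7] 
clock: 25.1 position: [0.5477, 0.0126, 0.0042] contact_force: [-0.5, -0.5, -1.0] 
clock: 25.35 position: [0.5478, 0.0126, 0.0028] contact_force: [-0.5, -0.6, -0.6]
```

Foot is about 4 mm inside the pocket; continuing.

```bash
f(){ grep -E "clock|position|contact" | tr '\n' ' '; echo; }
python3 -m handwheel '[[[0,0,1.5],[0,0,0],1],[[0,0,0],[0,0,0],1]]'|f
python3 -m handwheel '[[[0,0,1.5],[0,0,0],1],[[0,0,0],[0,0,0],1]]'|f
python3 -m handwheel '[[[0,0,1.5],[0,0,0],1],[[0,0,0],[0,0,0],1]]'|f
python3 -m handwheel '[[[0,0,1.5],[0,0,0],1],[[0,0,0],[0,0,0],1]]'|f
```

```text
clock: 25.6 position: [0.5478, 0.0126, 0.0012] contact_force: [0.1, 0.6, -0.7] 
clock: 25.85 position: [0.5478, 0.0126, -0.0003] contact_force: [0.8, 0.7, -1.1] 
clock: 26.1 position: [0.5478, 0.0126, -0.0017] contact_force: [-0.1, 0.2, -0.6] 
clock: 26.35 position: [0.5482, 0.0129, -0.003] contact_force: [-0.4, 2.1, -0.3]
```

```bash
f(){ grep -E "clock|position|contact|width" | tr '\n' ' '; echo; }
python3 -m handwheel '[[[0,0,1],[0,0,0],1],[[0,0,0],[0,0,0],1]]'|f
python3 -m handwheel '[[[0,0,1],[0,0,0],1],[[0,0,0],[0,0,0],1]]'|f
python3 -m handwheel '[[[0,0,0.7],[0,0,0],1],[[0,0,0],[0,0,0],1]]'|f
```

```text
clock: 26.6 position: [0.5483, 0.013, -0.0038] contact_force: [1.0, 3.0, 2.6] width: 0.0164 
clock: 26.85 position: [0.5483, 0.0128, -0.0049] contact_force: [0.9, 3.8, 4.0] width: 0.0163 
clock: 27.1 position: [0.5483, 0.0128, -0.0053] contact_force: [0.8, 3.2, 5.6] width: 0.0166
```

```bash
f(){ grep -E "clock|position|contact|width" | tr '\n' ' '; echo; }
python3 -m handwheel '[[[0,0,0.7],[0,0,0],1],[[0,0,0],[0,0,0],1]]'|f
python3 -m handwheel '[[[0,0,0.7],[0,0,0],1],[[0,0,0],[0,0,0],1]]'|f
python3 -m handwheel '[[[0,0,0.7],[0,0,0],1],[[0,0,0],[0,0,0],1]]'|f
```

```text
clock: 27.35 position: [0.5484, 0.0128, -0.0053] contact_force: [0.2, 4.9, 10.8] width: 0.0164 
clock: 27.6 position: [0.5484, 0.0128, -0.0054] contact_force: [-1.9, 3.6, 15.8] width: 0.0166 
clock: 27.85 position: [0.5484, 0.0128, -0.0054] contact_force: [-2.7, 4.1, 20.5] width: 0.0161
```

Hard floor at exactly the carrier's seated height. I'll ease off, release and retreat.

```bash
f(){ grep -E "clock|position|contact|width" | tr '\n' ' '; echo; }
python3 -m handwheel '[[[0,0,-1.8],[0,0,0],1],[[0,0,0],[0,0,0],0.5],[[0,0,0],[0,0,0],0.2],[[0,0,0],[0,0,0],0.2],[[0,0,0],[0,0,0],0.2]]'|f
python3 -m handwheel '[[[0,0,-15],[0,0,0],0.2],[[0,0,-30],[0,0,0],0.2],[[-25,0,-50],[0,0,0],0.2],[[-25,0,-30],[0,0,0],0.2],[[0,0,0],[0,0,0],0.2],[[0,0,0],[0,0,0],0.2]]'|f
python3 - <<'E'
from m import *
pr=pose();im=vision.get_image("wrist")
print(pr[0]);brass(im,pr,150,512,40,280)
a=vision.get_image("scene");P=vision.camera_params("scene")
u,v=cv2.projectPoints(np.array([[.5476,.0116,.025]]),P["rvec"],P["tvec"],P["intrinsics"],None)[0][0,0].astype(int)
a=cv2.resize(a[v-40:v+40,u-50:u+30],(400,400),interpolation=cv2.INTER_CUBIC);b=cv2.resize(im[60:240,160:340],(400,400),interpolation=cv2.INTER_CUBIC)
cv2.imwrite("pics/m8.png",np.hstack([a,b]))
E
```

```text
clock: 28.48 position: [0.5476, 0.0124, -0.0065] contact_force: [-0.1, 0.6, 0.1] width: 0.0344 
clock: 29.22 position: [0.4991, 0.0212, 0.119] contact_force: [0.4, -1.3, 0.8] width: 0.0342 
[0.4991 0.0212 0.119 ]
[253.782  112.0827] 133 [0.5683 0.0095]
[253.7634 159.0538] 93 [0.5271 0.0168]
[158.3419 189.4359] 117 [0.5154 0.1108]
[165.3571 231.2143] 42 [0.4726 0.1155]
```

View pics/m8.png

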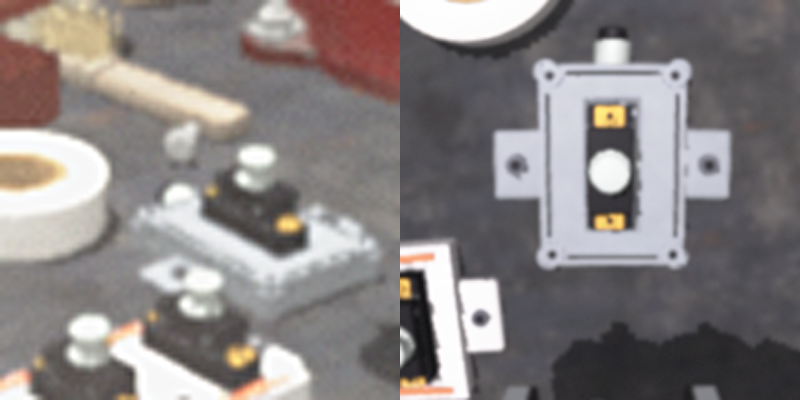

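The left panel (scene) shows the switch upright and level in the box, standing as deep as its neighbours do in the carrier. The right panel (wrist) shows it square in the pocket, with the cap at (610,170), the brass at (610,116) and (610,220), and the case against the +y wall. The robot is clear, so I'm handing in.

```bash
python3 -c "
from rig import manip;print(manip.sign_off())"
```

```text
the job is handed in; nothing more can be done
None
```

The left switch was the one that snapped (6.4 N falling to 3.1 N). It is now fully home, button up, in the stop box, the two soft switches are still standing in the carrier, and the job is handed in.

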